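# Put the household batteries away in the battery tin

## Task

Gather the four loose batteries into the red tin, each standing upright with its terminals up, flat on the floor of the pocket that matches its shape and size (large round, small round, small block, flat pack). The pepper shaker and the pocket lighter look similar but do not belong: leave them standing where they are.

Things in the scene. Friction and masses are not known exactly. Their poses are not given: they have to be found in the camera images.
- d_cell_center (a point): The large round battery: plain upright cylinder 34 mm in diameter, 61 mm high, about 0.14 kg, grey jacket with flat steel ends and a small steel nub (9 mm wide, 2.5 mm high, included in the height) in the middle of its top. Stands loose and upright on the table. Origin at its centre, half-way up; z up.
- c_cell_center (a point): The small round battery: the same look, 26 mm in diameter, 50 mm high with its nub (7 mm wide), about 0.07 kg. Stands loose and upright on the table. Origin at its centre, half-way up; z up.
- snap_block_center (a point): The small block battery: upright rectangular block 17 mm thick, 26 mm wide and 48.5 mm high, about 0.046 kg, grey with a black top that carries two round steel snap terminals 3 mm high (included). Stands loose and upright on the table. Origin at its centre, half-way up; z up. Its x axis runs across the thickness, y along the width.
- flat_pack_center (a point): The flat battery pack: upright rectangular block 22 mm thick, 62 mm wide, 62 mm high with a black top and two brass strips that rise to about 66 mm; about 0.15 kg. Stands loose and upright on the table. Origin at its middle, 31 mm above its underside; z up. Its x axis runs across the thickness, y along the width.
- shaker_center (a point): NOT a battery: a pepper shaker, upright cylinder 41 mm in diameter, 70 mm high, grey body with a domed steel top pierced by small holes, no nub. Stands loose; to be left where it is. Origin at its centre, 35 mm up; z up.
- lighter_center (a point): NOT a battery: a pocket lighter, upright block 14 mm thick, 38 mm wide, 56 mm high, grey body with a smooth rounded steel cap, no terminals. Stands loose; to be left where it is. Origin at its centre, 28 mm up; z up; x across the thickness.
- pocket_d: Pocket for the large round battery: the larger round ring, 52 mm inside diameter. Fixed, white, one of 4 pockets (2 x 2, in any order, 88 mm apart in x, 86 mm in y) in a red tin 182 x 178 mm, rim 14 mm above the table. Origin at pocket centre, 3 mm above the table; floor 3 mm above the origin; wall 3 mm thick, 10 mm above the floor. x, y along the tin's sides, z up.
- pocket_c: Pocket for the small round battery: the smaller round ring, 42 mm inside diameter. Fixed, white, one of 4 pockets (2 x 2, in any order, 88 mm apart in x, 86 mm in y) in a red tin 182 x 178 mm, rim 14 mm above the table. Origin at pocket centre, 3 mm above the table; floor 3 mm above the origin; wall 3 mm thick, 10 mm above the floor. x, y along the tin's sides, z up.
- pocket_snap: Pocket for the small block battery: the smaller rectangle, inside 34 mm along its x and 43 mm along its y (thickness goes along x). Fixed, white, one of 4 pockets (2 x 2, in any order, 88 mm apart in x, 86 mm in y) in a red tin 182 x 178 mm, rim 14 mm above the table. Origin at pocket centre, 3 mm above the table; floor 3 mm above the origin; wall 3 mm thick, 10 mm above the floor. x, y along the tin's sides, z up.
- pocket_flat: Pocket for the flat pack: the larger rectangle, inside 38 mm along its x and 76 mm along its y (thickness goes along x). Fixed, white, one of 4 pockets (2 x 2, in any order, 88 mm apart in x, 86 mm in y) in a red tin 182 x 178 mm, rim 14 mm above the table. Origin at pocket centre, 3 mm above the table; floor 3 mm above the origin; wall 3 mm thick, 10 mm above the floor. x, y along the tin's sides, z up.
Things that resemble listed ones, but are neither listed nor needed, are in the scene too. Leave any green look-alike of the part that bears c_cell_center alone.

How it is judged:
By the outcome, as a careful person would: the job done as asked, in the order asked, and still so for the second after the job is handed in, with the robot touching nothing.
It also fails if it takes over 102 s, if anything falls off the work surface, if the arm or the gripper's body presses on something with over 40 N, if the wrist force passes 120 N, or if a joint passes its speed limit or range.

## Robot

A 7-joint arm with a two-finger parallel gripper is mounted at the origin on the work surface. World frame = base frame: x ahead of the robot, y to its left, z up, the work surface at z = 0. Lengths are in m, angles in rad, forces in N, time in s.
With the tool pointing down it reaches from about 0.425 to 1.025 m from the base axis. Payload 9.4 kg.
Tool frame: the origin (TCP) lies midway between the tips of the shut fingers; the grasp point (between the pads) lies 19 mm behind it; z points along the fingers, y is the direction in which the jaws open and shut (so a half turn about z gives the same grasp; the last joint's range is limited). The gripper opens to 93 mm and grips with 3 to 60 N. Pads are 15 mm wide; open, the fingers measure 128 mm over their backs; the gripper's body (75 mm by 188 mm) begins 65 mm behind the grasp point.
Start: joints at [-1.307, 0.599, -0.003, 1.599, 0.002, 0.943, -0.08], TCP at [0.242, 0.683, 0.219] pointing down, gripper open.
Joint ranges: [-2.57, 2.57], [-0.35, 1.97], [-1.29, 1.29], [0.11, 2.56], [-1.05, 4.19], [0.11, 1.86], [-2.63, 2.63]. Speed limits (rad/s): [2.22, 2.22, 3.01, 3.01, 3.14, 3.14, 3.14].

## Interface

Orientations are given as a 3x3 rotation matrix whose columns are the frame's x, y, z axes.
In Python, from plant import get_obs, viewer, order gives the robot as it stands.
- The arm moves only by the tool arm_command, never from a script. Its argument "moves" is a list of rows, each a list of 2 entries, a list of its own where there are three numbers: the shift along the world's x, y, z in m, then the turn, a rotation vector about the world's x, y, z in degrees. In form: [[[dx, dy, dz], [ax, ay, az]], ...]. A call has 1 to 10 rows; each row shifts and turns the commanded pose from where the row before left it; what a row does not reach is not made up. A row lasts 1/8 s, in which the tool goes at most 62.5 mm and 10.7 degrees, less where a joint would pass 70% of its speed; a pose out of reach is approached as far as the arm can. A call is refused whole if a number of a shift passes 0.0625 or a number of a turn 10.7, either way. A call with a gripper value outside its range is refused whole. "hand" is the closure, from 0 (fully open) to 1 (shut), set as the call begins (left out, the last holds). The fingers move at their own pace and stop on an object; the grip force is fixed at half the most. Time passes only in rows, so rows that do not move let the fingers close. It gives the time, the measured TCP pose, the force and the opening at its end, in the units of the state.
- get_obs(): the state, without advancing time (a new reading comes with each control period).
- viewer.camera(name): name is "side" or "top"; returns a dict with "color" (480x640x3 uint8, red, green, blue), "fx", "fy", "cx", "cy" (pixels), "distortion" ([k1, k2, p1, p2, k3] as OpenCV has them; the pictures are not rectified), "rvec" (rotation vector, rad) and "tvec" (3), from world to camera coordinates, as OpenCV has them. Camera axes: x right, y down, z forward; pixel columns grow to the right and rows downward; lengths in m; the calibration is good to about 2 mm. A picture is of the moment at which its call begins. There is no depth.
- order.finish_job(): hands the job in, once; it reports no verdict.
The state is a dict: "time": time; "qpos": joint angles; "dq": joint speeds; "joint_efforts": joint torques, N m; "ee_pos": TCP position; "tool_rot": TCP orientation; "wrist_force": force on the tool from outside, world axes, zero at the start; "ft_torque": the same for the moment, N m; "gripper_width": finger opening in m.
Only numpy, scipy, OpenCV 4.12 (cv2) and the standard library are available. Lean on these libraries where they do the work, as an engineer would, in place of code of your own. Each camera call takes 0.05 s, during which the arm holds its last target. There are 200 camera calls.

## Working session

There is one attempt and no reset: what is moved stays moved. The work goes in short steps, Python scripts to look and compute and a tool call to move; the robot and the scene stay as the last step left them, time stands still between calls to the robot, and variables do not carry over. Pictures are saved under pics/ and viewed, about 12 in all and at most 16, crops included, and the job is handed in when it is done.

Besides the shell and the picture viewer there is one more tool, called after ">>>" by a JSON object that holds its "fn" and its "kwargs". arm_command: Moves the arm, as the interface text tells. Its arguments: {"type":"object","properties":{"moves":{"type":"array"},"hand":{"type":"number"}},"required":["moves"]}

```bash
ls; mkdir -p pics; cat > h.py <<'E'
import numpy as np, cv2
from plant import get_obs, viewer, order
def grab(n,f):
    c=viewer.camera(n); cv2.imwrite(f,c["color"][:,:,::-1]); np.save(f[:-4]+".npy",c,allow_pickle=True); return c
def load(f): return np.load(f,allow_pickle=True).item()
def KD(c): return np.array([[c["fx"],0,c["cx"]],[0,c["fy"],c["cy"]],[0,0,1.]]),np.array(c["distortion"])
def pix2w(c,u,v,z):
    K,D=KD(c); p=cv2.undistortPointsIter(np.array([[[u,v]]],float),K,D,None,None,(3,100,1e-10)).ravel()
    R=cv2.Rodrigues(np.array(c["rvec"],float))[0]; t=np.array(c["tvec"],float).ravel()
    o=-R.T@t; d=R.T@np.array([*p,1]); return (o+d*(z-o[2])/d[2])
def w2pix(c,P):
    K,D=KD(c); return cv2.projectPoints(np.array(P,float).reshape(-1,3),np.array(c["rvec"],float),np.array(c["tvec"],float),K,D)[0].reshape(-1,2)
def crop(c,f,x0,y0,x1,y1,s):
    cv2.imwrite(f,cv2.resize(c["color"][y0:y1,x0:x1,::-1],None,fx=s,fy=s,interpolation=cv2.INTER_CUBIC))
E
python3 - <<'E'
from h import *
for n in("top","side"):
    c=grab(n,f"pics/{n}0.png"); R=cv2.Rodrigues(np.array(c["rvec"]))[0]; print(n,-R.T@np.array(c["tvec"]).ravel(),R[2],c["fx"],c["distortion"])
print(get_obs())
E
```

```text
pics
top [ 0.44095055 -0.04771314  0.87400313] [ 0.0973567   0.01812876 -0.99508443] 453.9586194689907 [-0.09303291  0.          0.          0.          0.        ]
side [-0.03607516 -0.5868869   0.77216209] [ 0.53319787  0.52432109 -0.66391824] 554.3837482990568 [0.03213382 0.         0.         0.         0.        ]
{'time': 0.1, 'qpos': array([-1.30668908,  0.60003617, -0.00256937,  1.60004952,  0.0017807 ,
        0.94290556, -0.07982514]), 'dq': array([-0.00240857,  0.00019579,  0.00214921, -0.00095258, -0.00024048,
        0.00273431, -0.00166179]), 'joint_efforts': array([ 5.12263112e-03, -7.66558170e+01,  1.50253627e+00, -2.52934313e+01,
       -5.22515934e-02,  1.36450896e-02,  6.12109147e-05]), 'ee_pos': array([0.24217551, 0.68288863, 0.21785254]), 'tool_rot': array([[-9.42499699e-01,  3.34206793e-01, -3.71090512e-04],
       [ 3.34206984e-01,  9.42498743e-01, -1.34611790e-03],
       [-1.00129406e-04, -1.39273676e-03, -9.99999025e-01]]), 'wrist_force': array([-0.89877804, -0.22719823, -0.17460987]), 'ft_torque': array([-0.00523847,  0.03709038,  0.03459006]), 'gripper_width': 0.09345777217206805}
```

View pics/top0.png

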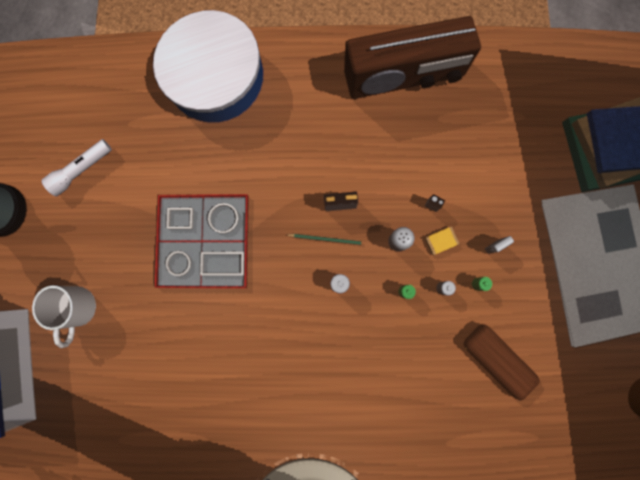

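View pics/side0.png

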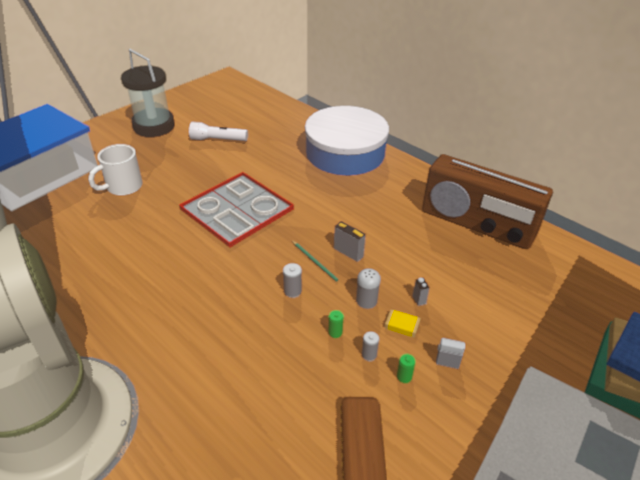

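Candidates (top view):
- D cell: grey at (340,284). The shaker at (402,239) is pierced and domed, so not it.
- C cell: grey at (448,288). The green look-alikes are at (408,292) and (485,284).
- Snap block: (436,202). The lighter at (501,244) and the yellow block at (442,241) are not it.
- Flat pack: (341,200).
- Pockets: snap (180,218), D (223,218), C (178,264), flat (222,264).

Next I check these in close crops.

```bash
python3 - <<'E'
from h import *
c=load("pics/top0.npy")
crop(c,"pics/tc1.png",315,180,515,305,4)
crop(c,"pics/tc2.png",150,190,254,293,5)
s=load("pics/side0.npy")
crop(s,"pics/sc1.png",270,215,470,390,4) if 0 else crop(s,"pics/sc1.png",270,215,470,365+25,3)
E
```

```text
(no output)
```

View pics/tc1.png

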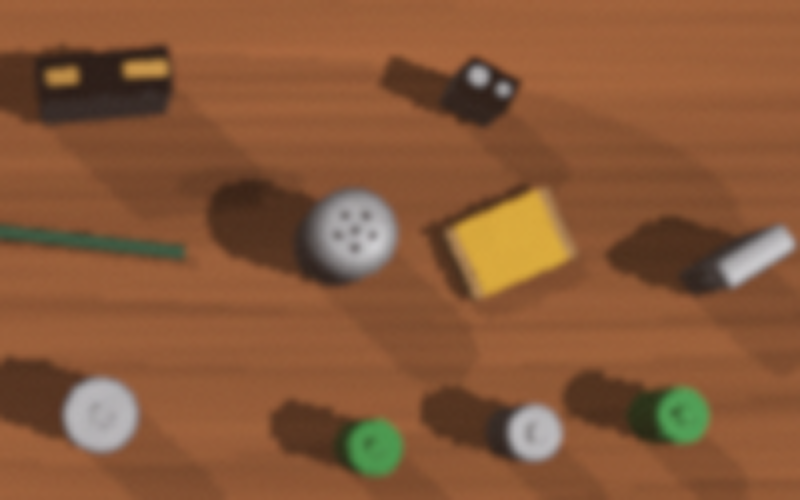

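View pics/tc2.png

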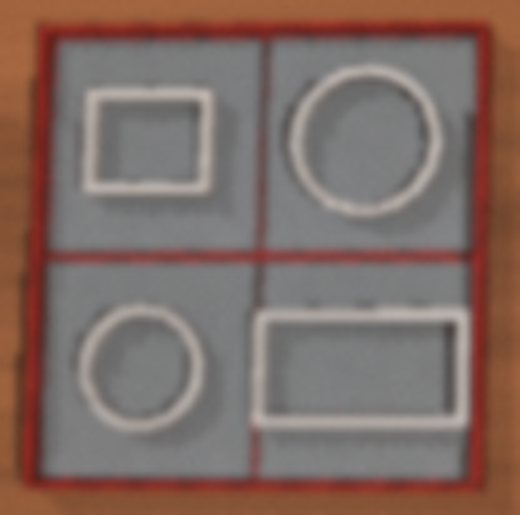

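View pics/sc1.png

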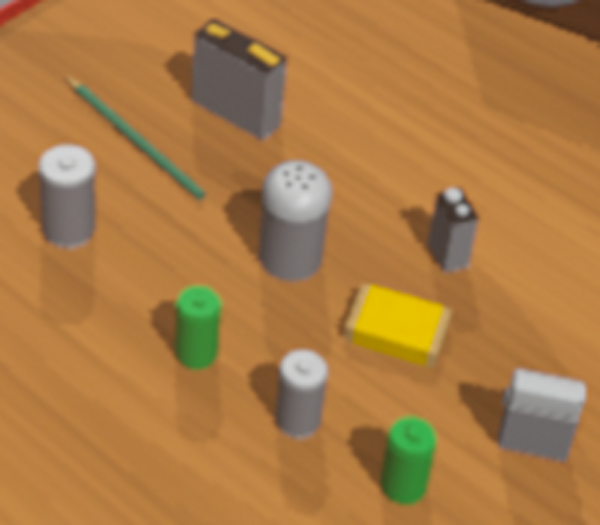

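```bash
python3 - <<'E'
from h import *
T=load("pics/top0.npy"); S=load("pics/side0.npy")
t=lambda x,y,z:pix2w(T,(x+.5)/4-.5+315,(y+.5)/4-.5+180,z)
q=lambda x,y,z:pix2w(T,(x+.5)/5-.5+150,(y+.5)/5-.5+190,z)
s=lambda x,y,z:pix2w(S,(x+.5)/3-.5+270,(y+.5)/3-.5+215,z)
np.set_printoptions(precision=4,suppress=True)
print("D",t(101,415,.0585),s(67,166,.0585)); print("C",t(534,433,.0475),s(303,369,.0475))
for a,b in(((478,76),(453,194)),((503,89),(462,210))): print("snap",t(*a,.0485),s(*b,.0485))
for a,b in(((62,76),(217,30)),((145,69),(263,54))): print("strip",t(*a,.066),s(*b,.066))
print("flat top", *[t(*a,.062) for a in((38,58),(168,46))])
print("flat side corners",*[s(*a,.062) for a in ((194,38),(264,72),(285,62),(212,20))])
for n,a in dict(D=(366,140),C=(142,368),snap=(150,140),flat=(362,369)).items(): print(n,q(*a,.016))
for a in((38,25),(491,25),(484,488),(22,488)): print("tin",q(*a,.014))
print("shaker",t(352,233,.06),"lighter",t(757,256,.056),[t(*a,.056) for a in((718,266),(786,226),(793,245),(728,287))],"green",t(373,447,.05),t(683,415,.05))
print("yellow",[t(*a,.015) for a in((445,233),(545,187),(577,253),(478,298))])
E
```

```text
D [ 0.4502 -0.059   0.0585] [ 0.4486 -0.0604  0.0585]
C [ 0.4405 -0.256   0.0475] [ 0.4398 -0.2561  0.0475]
snap [ 0.605  -0.2349  0.0485] [ 0.6049 -0.2344  0.0485]
snap [ 0.5989 -0.2463  0.0485] [ 0.5979 -0.2462  0.0485]
strip [ 0.6028 -0.0426  0.066 ] [ 0.6006 -0.0437  0.066 ]
strip [ 0.6057 -0.0801  0.066 ] [ 0.6041 -0.0808  0.066 ]
flat top [ 0.612  -0.0317  0.062 ] [ 0.6171 -0.0909  0.062 ]
flat side corners [ 0.5875 -0.0355  0.062 ] [ 0.595  -0.0901  0.062 ] [ 0.6119 -0.0932  0.062 ] [ 0.6095 -0.0313  0.062 ]
D [0.578  0.1648 0.016 ]
C [0.4903 0.2509 0.016 ]
snap [0.5789 0.2501 0.016 ]
flat [0.4896 0.1649 0.016 ]
tin [0.6256 0.2976 0.014 ]
tin [0.6229 0.1172 0.014 ]
tin [0.4442 0.1178 0.014 ]
tin [0.4443 0.2981 0.014 ]
shaker [ 0.5311 -0.1729  0.06  ] lighter [ 0.5198 -0.3592  0.056 ] [array([ 0.5153, -0.3408,  0.056 ]), array([ 0.5335, -0.3734,  0.056 ]), array([ 0.5247, -0.3763,  0.056 ]), array([ 0.5057, -0.3451,  0.056 ])] green [ 0.4349 -0.1819  0.05  ] [ 0.4479 -0.3241  0.05  ]
yellow [array([ 0.5358, -0.2242,  0.015 ]), array([ 0.5576, -0.273 ,  0.015 ]), array([ 0.5258, -0.2874,  0.015 ]), array([ 0.5047, -0.2392,  0.015 ])]
```

Identification is confirmed:
- **D cell:** a flat steel end with a nub.
- **C cell:** grey, standing between the two greens.
- **Snap block:** shows two snaps.
- **Flat pack:** shows two brass strips.

The two cameras agree to about 2 mm. The pocket grid comes out at 88.4 x 86 mm, as specified. Next I go to the D cell.

>>> {"fn": "arm_command", "kwargs": {"moves": [[[0.031, -0.048, 0], [0, 0, -7.8]], [[0.031, -0.048, 0], [0, 0, -7.8]], [[0.031, -0.048, 0], [0, 0, -7.8]], [[0.031, -0.048, 0], [0, 0, -7.8]], [[0.031, -0.048, 0], [0, 0, -7.8]], [[0.031, -0.048, 0], [0, 0, -7.8]], [[0.031, -0.048, 0], [0, 0, -7.8]], [[0.031, -0.048, 0], [0, 0, -7.8]], [[0.031, -0.048, 0], [0, 0, -7.8]]], "hand": 0.3}}

```text
time: 1.23
ee_pos: [0.522, 0.2497, 0.2185]
tool_rot: [[-0.001, 1.0, -0.0], [1.0, 0.001, -0.0], [-0.0, -0.0, -1.0]]
wrist_force: [0.5, 0.2, -0.1]
gripper_width: 0.0653
```

>>> {"fn": "arm_command", "kwargs": {"moves": [[[-0.012, -0.0515, -0.015], [0, 0, 0]], [[-0.012, -0.0515, -0.015], [0, 0, 0]], [[-0.012, -0.0515, -0.015], [0, 0, 0]], [[-0.012, -0.0515, -0.015], [0, 0, 0]], [[-0.012, -0.0515, -0.015], [0, 0, 0]], [[-0.0125, -0.052, -0.015], [0, 0, 0]], [[0, 0, -0.0265], [0, 0, 0]], [[0, 0, -0.0265], [0, 0, 0]], [[0, 0, -0.0265], [0, 0, 0]], [[0, 0, -0.0265], [0, 0, 0]]]}}

```text
time: 2.48
ee_pos: [0.449, -0.0582, 0.0217]
tool_rot: [[-0.005, 1.0, 0.0], [1.0, 0.005, 0.0], [0.0, 0.0, -1.0]]
wrist_force: [0.4, -0.2, -1.0]
gripper_width: 0.0654
```

```bash
python3 - <<'E'
from h import *
c=grab("side","pics/s1.png"); crop(c,"pics/s1c.png",180,180,480,400,2.6)
E
```

```text
(no output)
```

View pics/s1c.png

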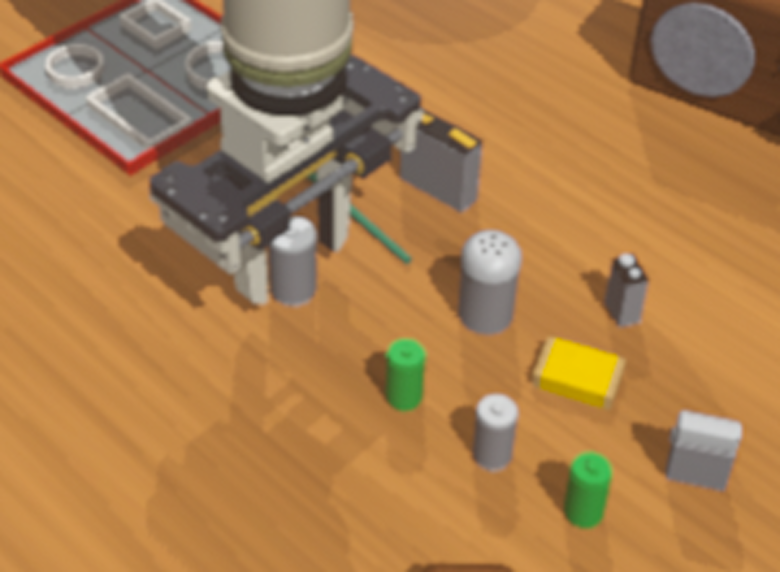

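The D cell (crop 295,265) sits between the fingers. I close.

>>> {"fn": "arm_command", "kwargs": {"moves": [[[0, 0, 0], [0, 0, 0]], [[0, 0, 0], [0, 0, 0]], [[0, 0, 0], [0, 0, 0]], [[0, 0, 0], [0, 0, 0]], [[0, 0, 0], [0, 0, 0]], [[0, 0, 0], [0, 0, 0]]], "hand": 1}}

```text
time: 3.28
ee_pos: [0.4492, -0.0581, 0.0234]
tool_rot: [[-0.005, 1.0, 0.001], [1.0, 0.005, 0.0], [0.0, 0.001, -1.0]]
wrist_force: [0.2, 0.8, 7.4]
gripper_width: 0.0339
```

>>> {"fn": "arm_command", "kwargs": {"moves": [[[0, 0, 0.02], [0, 0, 0]], [[0, 0, 0.03], [0, 0, 0]], [[0, 0, 0.03], [0, 0, 0]], [[0.015, 0.025, 0.02], [0, 0, 0]], [[0.026, 0.045, 0], [0, 0, 0]], [[0.026, 0.045, 0], [0, 0, 0]], [[0.026, 0.045, 0], [0, 0, 0]], [[0.026, 0.045, 0], [0, 0, 0]], [[0.0105, 0.019, 0], [0, 0, 0]], [[0, 0, 0], [0, 0, 0]]]}}

```text
time: 4.53
ee_pos: [0.5782, 0.1669, 0.1224]
tool_rot: [[-0.007, 1.0, -0.0], [1.0, 0.007, -0.0], [-0.0, -0.0, -1.0]]
wrist_force: [-0.6, -1.0, -1.3]
gripper_width: 0.0339
```

>>> {"fn": "arm_command", "kwargs": {"moves": [[[0, 0, -0.025], [0, 0, 0]], [[0, 0, -0.025], [0, 0, 0]], [[0, 0, -0.025], [0, 0, 0]], [[0, 0, -0.012], [0, 0, 0]], [[0, 0, -0.005], [0, 0, 0]], [[0, 0, 0], [0, 0, 0]]]}}

```text
time: 5.28
ee_pos: [0.5784, 0.1653, 0.031]
tool_rot: [[-0.004, 1.0, 0.0], [1.0, 0.004, -0.0], [-0.0, 0.0, -1.0]]
wrist_force: [0.3, 0.3, -0.6]
gripper_width: 0.0334
```

>>> {"fn": "arm_command", "kwargs": {"moves": [[[0, 0, -0.001], [0, 0, 0]], [[0, 0, 0], [0, 0, 0]]]}}

```text
time: 5.52
ee_pos: [0.5786, 0.166, 0.0301]
tool_rot: [[-0.005, 1.0, 0.001], [1.0, 0.005, 0.0], [0.0, 0.001, -1.0]]
wrist_force: [-0.1, 0.3, -1.0]
gripper_width: 0.0336
```

>>> {"fn": "arm_command", "kwargs": {"moves": [[[0, 0, 0], [0, 0, 0]], [[0, 0, 0], [0, 0, 0]], [[0, 0, 0], [0, 0, 0]], [[0, 0, 0], [0, 0, 0]], [[0, 0, 0.02], [0, 0, 0]], [[0, 0, 0.04], [0, 0, 0]], [[0, 0, 0.04], [0, 0, 0]]], "hand": 0.4}}

```text
time: 6.4
ee_pos: [0.5781, 0.1656, 0.1304]
tool_rot: [[-0.005, 1.0, -0.001], [1.0, 0.005, -0.0], [-0.0, -0.001, -1.0]]
wrist_force: [0.7, 0.6, 0.0]
gripper_width: 0.0561
```

```bash
python3 -c "
from h import *
print(get_obs()['ee_pos'],get_obs()['gripper_width'])"
```

```text
[0.57808644 0.16560098 0.13044946] 0.05607260823754506
```

>>> {"fn": "arm_command", "kwargs": {"moves": [[[-0.01, -0.0325, 0], [0, 0, 0]], [[-0.017, -0.052, 0], [0, 0, 0]], [[-0.017, -0.052, 0], [0, 0, 0]], [[-0.017, -0.052, 0], [0, 0, 0]], [[-0.017, -0.052, 0], [0, 0, 0]], [[-0.017, -0.052, 0], [0, 0, 0]], [[-0.017, -0.052, 0], [0, 0, 0]], [[-0.017, -0.052, 0], [0, 0, 0]], [[-0.009, -0.0255, 0], [0, 0, 0]], [[0, 0, 0], [0, 0, 0]]]}}

```text
time: 7.65
ee_pos: [0.4393, -0.2584, 0.1298]
tool_rot: [[-0.0, 1.0, 0.0], [1.0, 0.0, -0.001], [-0.001, 0.0, -1.0]]
wrist_force: [-0.9, 0.6, 1.1]
gripper_width: 0.0561
```

```bash
python3 - <<'E'
from h import *
c=grab("side","pics/s2.png"); crop(c,"pics/s2c.png",170,150,470,390,2.5)
E
```

```text
(no output)
```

View pics/s2c.png

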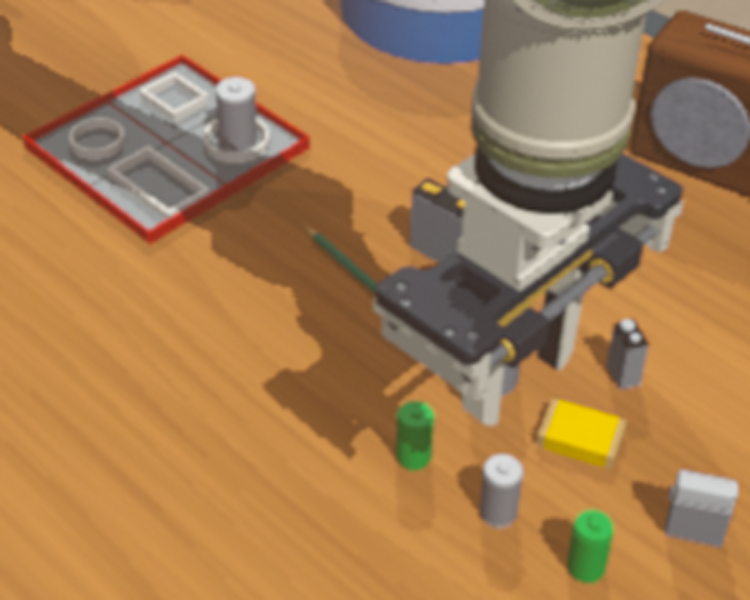

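The D cell stands in the large ring (crop 236,120). I descend onto the C cell (crop 502,490).

>>> {"fn": "arm_command", "kwargs": {"moves": [[[0.001, 0.002, -0.03], [0, 0, 0]], [[0, 0, -0.03], [0, 0, 0]], [[0, 0, -0.03], [0, 0, 0]], [[0, 0, -0.0175], [0, 0, 0]], [[0, 0, 0], [0, 0, 0]]]}}

```text
time: 8.32
ee_pos: [0.4414, -0.2524, 0.021]
tool_rot: [[-0.007, 1.0, -0.002], [1.0, 0.007, 0.002], [0.002, -0.002, -1.0]]
wrist_force: [0.1, -0.2, -0.2]
gripper_width: 0.0561
```

>>> {"fn": "arm_command", "kwargs": {"moves": [[[0, 0, 0], [0, 0, 0]], [[0, 0, 0], [0, 0, 0]], [[0, 0, 0], [0, 0, 0]], [[0, 0, 0], [0, 0, 0]], [[0, 0, 0], [0, 0, 0]], [[0, 0, 0], [0, 0, 0]]], "hand": 1}}

```text
time: 9.07
ee_pos: [0.4415, -0.2543, 0.0226]
tool_rot: [[-0.005, 1.0, 0.001], [1.0, 0.005, -0.0], [-0.0, 0.001, -1.0]]
wrist_force: [-0.1, 0.6, 6.3]
gripper_width: 0.0256
```

>>> {"fn": "arm_command", "kwargs": {"moves": [[[0, 0, 0.02], [0, 0, 0]], [[0, 0, 0.03], [0, 0, 0]], [[0, 0, 0.03], [0, 0, 0]], [[0.002, 0.026, 0.03], [0, 0, 0]], [[0.005, 0.05, 0], [0, 0, 0]], [[0.005, 0.05, 0], [0, 0, 0]], [[0.005, 0.05, 0], [0, 0, 0]], [[0.005, 0.05, 0], [0, 0, 0]], [[0.005, 0.05, 0], [0, 0, 0]], [[0.005, 0.05, 0], [0, 0, 0]]]}}

```text
time: 10.32
ee_pos: [0.4733, 0.0734, 0.1322]
tool_rot: [[-0.005, 1.0, 0.0], [1.0, 0.005, -0.0], [-0.0, 0.0, -1.0]]
wrist_force: [2.1, -0.1, -1.0]
gripper_width: 0.0251
```

>>> {"fn": "arm_command", "kwargs": {"moves": [[[0.005, 0.05, 0], [0, 0, 0]], [[0.005, 0.05, 0], [0, 0, 0]], [[0.005, 0.05, 0], [0, 0, 0]], [[0.0015, 0.03, 0], [0, 0, 0]], [[0, 0, 0], [0, 0, 0]], [[0, 0, 0], [0, 0, 0]]]}}

```text
time: 11.08
ee_pos: [0.4895, 0.2508, 0.132]
tool_rot: [[-0.004, 1.0, -0.0], [1.0, 0.004, -0.001], [-0.001, -0.0, -1.0]]
wrist_force: [-0.3, -0.2, -1.0]
gripper_width: 0.0255
```

>>> {"fn": "arm_command", "kwargs": {"moves": [[[0, 0.001, -0.03], [0, 0, 0]], [[0, 0, -0.03], [0, 0, 0]], [[0, 0, -0.025], [0, 0, 0]], [[0, 0, -0.012], [0, 0, 0]], [[0, 0, -0.0055], [0, 0, 0]], [[0, 0, 0], [0, 0, 0]]]}}

```text
time: 11.82
ee_pos: [0.4901, 0.2525, 0.0299]
tool_rot: [[-0.004, 1.0, 0.0], [1.0, 0.004, 0.0], [0.0, 0.0, -1.0]]
wrist_force: [0.0, 0.2, -0.1]
gripper_width: 0.0255
```

>>> {"fn": "arm_command", "kwargs": {"moves": [[[0, 0, -0.001], [0, 0, 0]], [[0, 0, 0], [0, 0, 0]], [[0, 0, 0], [0, 0, 0]], [[0, 0, 0], [0, 0, 0]], [[0, 0, 0], [0, 0, 0]], [[0, 0, 0.02], [0, 0, 0]], [[0, 0, 0.04], [0, 0, 0]], [[0, 0, 0.04], [0, 0, 0]]], "hand": 0.48}}

```text
time: 12.82
ee_pos: [0.4896, 0.2526, 0.1295]
tool_rot: [[-0.005, 1.0, -0.001], [1.0, 0.005, -0.001], [-0.001, -0.001, -1.0]]
wrist_force: [0.2, 1.5, -0.3]
gripper_width: 0.0487
```

>>> {"fn": "arm_command", "kwargs": {"moves": [[[0.011, -0.049, 0], [0, 0, -3]], [[0.011, -0.049, 0], [0, 0, -3]], [[0.011, -0.049, 0], [0, 0, -3]], [[0.011, -0.049, 0], [0, 0, -3]], [[0.011, -0.049, 0], [0, 0, -3]], [[0.011, -0.049, 0], [0, 0, -3]], [[0.011, -0.049, 0], [0, 0, -3]], [[0.011, -0.049, 0], [0, 0, -3]], [[0.011, -0.049, 0], [0, 0, -3]], [[0.012, -0.052, 0], [0, 0, -2]]]}}

```text
time: 14.08
ee_pos: [0.601, -0.2414, 0.1285]
tool_rot: [[0.481, 0.877, -0.0], [0.877, -0.481, 0.0], [0.0, -0.0, -1.0]]
wrist_force: [-0.5, 0.9, 0.8]
gripper_width: 0.0482
```

>>> {"fn": "arm_command", "kwargs": {"moves": [[[0, 0, 0], [0, 0, 0]], [[0, 0, 0], [0, 0, 0]]]}}

```text
time: 14.32
ee_pos: [0.6004, -0.2396, 0.1282]
tool_rot: [[0.481, 0.877, -0.001], [0.877, -0.481, 0.001], [0.0, -0.001, -1.0]]
wrist_force: [-0.8, 0.5, -1.5]
gripper_width: 0.0486
```

```bash
python3 - <<'E'
from h import *
c=grab("side","pics/s3.png"); crop(c,"pics/s3c.png",170,120,500,370,2.4)
print(get_obs()['ee_pos'])
E
```

```text
[ 0.60055511 -0.23874647  0.12827356]
```

View pics/s3c.png

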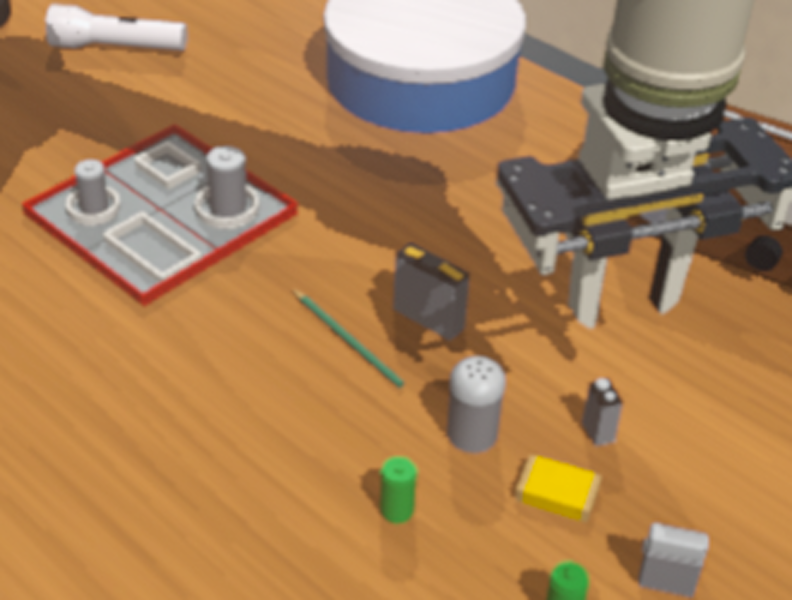

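The C cell (crop 92,190) and D cell (226,185) both stand in their rings. Now I go down on the snap block (603,410).

>>> {"fn": "arm_command", "kwargs": {"moves": [[[0.001, -0.0015, -0.03], [0, 0, 0]], [[0, 0, -0.03], [0, 0, 0]], [[0, 0, -0.03], [0, 0, 0]], [[0, 0, -0.0165], [0, 0, 0]], [[0, 0, 0], [0, 0, 0]]]}}

```text
time: 15.0
ee_pos: [0.6014, -0.2405, 0.0213]
tool_rot: [[0.48, 0.877, -0.002], [0.877, -0.48, 0.001], [-0.0, -0.002, -1.0]]
wrist_force: [0.6, 0.2, -0.8]
gripper_width: 0.0485
```

```bash
python3 - <<'E'
from h import *
c=grab("side","pics/s4.png"); crop(c,"pics/s4c.png",330,170,490,350,3.3)
E
```

```text
(no output)
```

View pics/s4c.png

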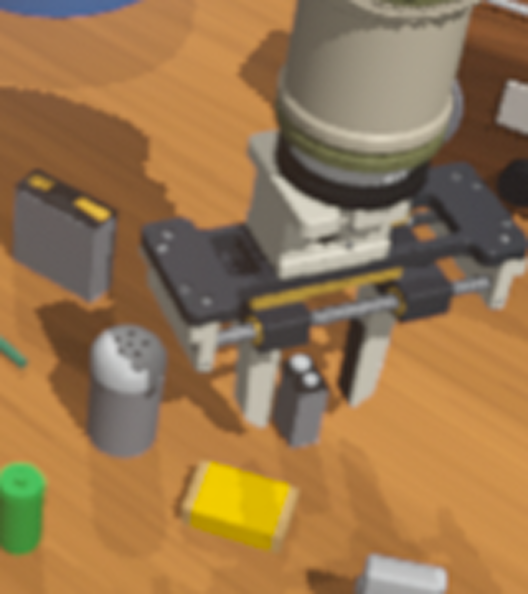

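The snap block (crop 302,400) is between the fingers, aligned with the jaws. I close, lift and carry it.

>>> {"fn": "arm_command", "kwargs": {"moves": [[[0, 0, 0], [0, 0, 0]], [[0, 0, 0], [0, 0, 0]], [[0, 0, 0], [0, 0, 0]], [[0, 0, 0], [0, 0, 0]], [[0, 0, 0], [0, 0, 0]], [[0, 0, 0], [0, 0, 0]], [[0, 0, 0], [0, 0, 0]]], "hand": 1}}

```text
time: 15.92
ee_pos: [0.602, -0.2418, 0.0225]
tool_rot: [[0.481, 0.877, 0.0], [0.877, -0.481, -0.0], [0.0, 0.0, -1.0]]
wrist_force: [-1.8, 0.6, 6.4]
gripper_width: 0.0172
```

>>> {"fn": "arm_command", "kwargs": {"moves": [[[0, 0, 0.02], [0, 0, 0]], [[0, 0, 0.03], [0, 0, 0]], [[0, 0, 0.03], [0, 0, 0]], [[0, 0.025, 0.04], [0, 0, 0]], [[-0.002, 0.045, 0], [0, 0, 3]], [[-0.002, 0.045, 0], [0, 0, 3]], [[-0.002, 0.045, 0], [0, 0, 3]], [[-0.002, 0.045, 0], [0, 0, 3]], [[-0.002, 0.045, 0], [0, 0, 3]], [[-0.002, 0.045, 0], [0, 0, 3]]]}}

```text
time: 17.18
ee_pos: [0.5898, 0.0546, 0.1433]
tool_rot: [[0.185, 0.983, 0.001], [0.983, -0.185, 0.0], [0.0, 0.001, -1.0]]
wrist_force: [0.7, 0.6, -0.8]
gripper_width: 0.017
```

>>> {"fn": "arm_command", "kwargs": {"moves": [[[-0.002, 0.045, 0], [0, 0, 3]], [[-0.002, 0.045, 0], [0, 0, 3]], [[-0.002, 0.045, 0], [0, 0, 3]], [[-0.003, 0.045, 0], [0, 0, 2]], [[-0.002, 0.016, 0], [0, 0, 0]], [[0, 0, 0], [0, 0, 0]], [[0, 0, 0], [0, 0, 0]]]}}

```text
time: 18.05
ee_pos: [0.5792, 0.2471, 0.1425]
tool_rot: [[-0.002, 1.0, 0.0], [1.0, 0.002, -0.001], [-0.001, 0.0, -1.0]]
wrist_force: [0.4, -1.4, -0.9]
gripper_width: 0.0171
```

>>> {"fn": "arm_command", "kwargs": {"moves": [[[-0.0005, 0.0025, -0.03], [0, 0, 0]], [[0, 0, -0.03], [0, 0, 0]], [[0, 0, -0.03], [0, 0, 0]], [[0, 0, -0.015], [0, 0, 0]], [[0, 0, -0.007], [0, 0, 0]], [[0, 0, -0.001], [0, 0, 0]], [[0, 0, 0], [0, 0, 0]]]}}

```text
time: 18.92
ee_pos: [0.5788, 0.2519, 0.0299]
tool_rot: [[-0.005, 1.0, 0.001], [1.0, 0.005, 0.0], [0.0, 0.001, -1.0]]
wrist_force: [-0.1, -0.1, 0.2]
gripper_width: 0.0167
```

>>> {"fn": "arm_command", "kwargs": {"moves": [[[0, 0, -0.001], [0, 0, 0]], [[0, 0, 0], [0, 0, 0]], [[0, 0, 0], [0, 0, 0]], [[0, 0, 0], [0, 0, 0]], [[0, 0, 0], [0, 0, 0]], [[0, 0, 0.02], [0, 0, 0]], [[0, 0, 0.04], [0, 0, 0]], [[0, 0, 0.05], [0, 0, 0]]], "hand": 0.5}}

```text
time: 19.92
ee_pos: [0.578, 0.2515, 0.1399]
tool_rot: [[-0.005, 1.0, -0.001], [1.0, 0.005, -0.001], [-0.001, -0.001, -1.0]]
wrist_force: [1.4, 0.6, -0.3]
gripper_width: 0.0468
```

>>> {"fn": "arm_command", "kwargs": {"moves": [[[0.0035, -0.045, 0], [0, 0, 1]], [[0.0035, -0.045, 0], [0, 0, 1]], [[0.0035, -0.045, 0], [0, 0, 1]], [[0.0035, -0.045, 0], [0, 0, 1]], [[0.0035, -0.045, 0], [0, 0, 1]], [[0.0035, -0.045, 0], [0, 0, 0]], [[0.0025, -0.0425, 0], [0, 0, 0]], [[0, 0, 0], [0, 0, 0]], [[0, 0, 0], [0, 0, 0]]]}}

```text
time: 21.05
ee_pos: [0.6019, -0.0602, 0.1389]
tool_rot: [[-0.092, 0.996, 0.001], [0.996, 0.092, 0.001], [0.0, 0.001, -1.0]]
wrist_force: [-0.7, -0.2, -0.1]
gripper_width: 0.0465
```

```bash
python3 - <<'E'
from h import *
c=grab("side","pics/s5.png"); crop(c,"pics/s5c.png",170,140,400,310,3.4)
print(get_obs()['ee_pos'])
E
```

```text
[ 0.60191869 -0.05942944  0.13869793]
```

View pics/s5c.png

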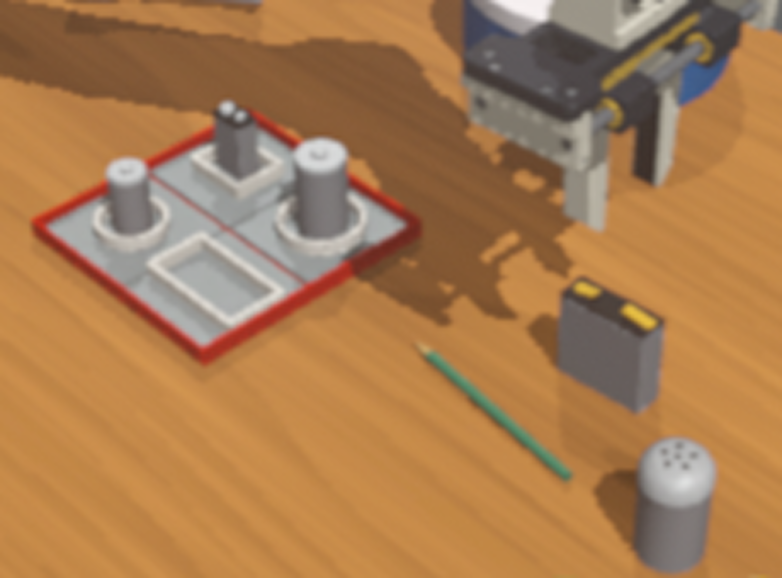

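The snap block (crop 237,145) stands in its pocket. I descend on the flat pack (610,345) and grip.

>>> {"fn": "arm_command", "kwargs": {"moves": [[[0, -0.001, -0.03], [0, 0, 0]], [[0, 0, -0.03], [0, 0, 0]], [[0, 0, -0.03], [0, 0, 0]], [[0, 0, -0.016], [0, 0, 0]], [[0, 0, -0.008], [0, 0, 0]], [[0, 0, 0], [0, 0, 0]]]}}

```text
time: 21.85
ee_pos: [0.6019, -0.0614, 0.0242]
tool_rot: [[-0.092, 0.996, -0.0], [0.996, 0.092, 0.0], [0.0, -0.0, -1.0]]
wrist_force: [0.6, -0.5, -0.0]
gripper_width: 0.0465
```

>>> {"fn": "arm_command", "kwargs": {"moves": [[[0, 0, 0], [0, 0, 0]], [[0, 0, 0], [0, 0, 0]], [[0, 0, 0], [0, 0, 0]], [[0, 0, 0], [0, 0, 0]], [[0, 0, 0], [0, 0, 0]], [[0, 0, 0], [0, 0, 0]]], "hand": 1}}

```text
time: 22.6
ee_pos: [0.6023, -0.0617, 0.0247]
tool_rot: [[-0.092, 0.996, 0.001], [0.996, 0.092, 0.0], [-0.0, 0.001, -1.0]]
wrist_force: [-0.2, -0.4, 6.0]
gripper_width: 0.022
```

>>> {"fn": "arm_command", "kwargs": {"moves": [[[0, 0, 0.02], [0, 0, 0]], [[0, 0, 0.03], [0, 0, 0]], [[0, 0, 0.03], [0, 0, 0]], [[0, 0, 0.04], [0, 0, 0]], [[-0.022, 0.045, 0], [0, 0, -1]], [[-0.022, 0.045, 0], [0, 0, -1]], [[-0.022, 0.045, 0], [0, 0, -1]], [[-0.022, 0.045, 0], [0, 0, -1]], [[-0.022, 0.045, 0], [0, 0, -1]], [[0, 0, 0], [0, 0, 0]]]}}

```text
time: 23.85
ee_pos: [0.4895, 0.1672, 0.1437]
tool_rot: [[-0.011, 1.0, -0.002], [1.0, 0.011, 0.001], [0.001, -0.002, -1.0]]
wrist_force: [0.9, 0.4, -1.0]
gripper_width: 0.0213
```

>>> {"fn": "arm_command", "kwargs": {"moves": [[[0, 0, 0], [0, 0, 0]], [[0, 0, -0.03], [0, 0, 0]], [[0, 0, -0.03], [0, 0, 0]], [[0, 0, -0.025], [0, 0, 0]], [[0, 0, 0], [0, 0, 0]]]}}

```text
time: 24.48
ee_pos: [0.4916, 0.1612, 0.0579]
tool_rot: [[-0.002, 1.0, -0.003], [1.0, 0.002, -0.002], [-0.002, -0.003, -1.0]]
wrist_force: [0.4, -0.1, -1.0]
gripper_width: 0.0219
```

```bash
python3 - <<'E'
from h import *
c=grab("side","pics/s6.png"); crop(c,"pics/s6c.png",150,130,330,290,3.6)
print(get_obs()['ee_pos'])
E
```

```text
[0.49209659 0.16157351 0.05885057]
```

View pics/s6c.png

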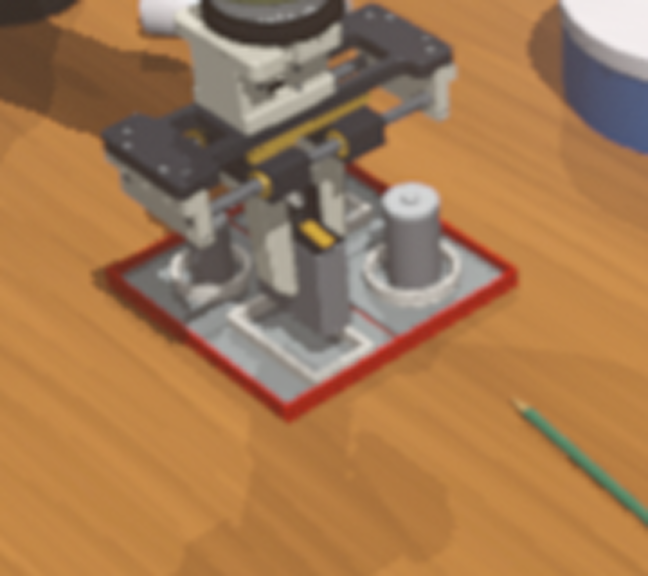

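>>> {"fn": "arm_command", "kwargs": {"moves": [[[-0.002, 0.0035, 0], [0, 0, 0]], [[0, 0, 0], [0, 0, 0]], [[0, 0, 0], [0, 0, 0]]]}}

```text
time: 24.9
ee_pos: [0.4901, 0.1671, 0.0598]
tool_rot: [[-0.005, 1.0, 0.001], [1.0, 0.005, 0.0], [0.0, 0.001, -1.0]]
wrist_force: [-0.4, 0.4, -1.5]
gripper_width: 0.0216
```

>>> {"fn": "arm_command", "kwargs": {"moves": [[[0, 0, -0.01], [0, 0, 0]], [[0, 0, -0.01], [0, 0, 0]], [[0, 0, -0.006], [0, 0, 0]], [[0, 0, 0], [0, 0, 0]], [[0, 0, 0], [0, 0, 0]]]}}

```text
time: 25.52
ee_pos: [0.4898, 0.1667, 0.0331]
tool_rot: [[-0.005, 1.0, -0.0], [1.0, 0.005, -0.0], [-0.0, -0.0, -1.0]]
wrist_force: [0.0, -0.5, -1.2]
gripper_width: 0.0217
```

Pick height was 0.0247, so the floor is at about 0.0307. I lower 2 mm more, release, retreat up and then away from the top camera's view.

>>> {"fn": "arm_command", "kwargs": {"moves": [[[0, -0.001, -0.002], [0, 0, 0]], [[0, 0, 0], [0, 0, 0]], [[0, 0, 0], [0, 0, 0]]]}}

```text
time: 25.9
ee_pos: [0.4899, 0.1658, 0.0312]
tool_rot: [[-0.005, 1.0, 0.0], [1.0, 0.005, 0.0], [0.0, 0.0, -1.0]]
wrist_force: [0.0, -0.6, -1.0]
gripper_width: 0.0217
```

>>> {"fn": "arm_command", "kwargs": {"moves": [[[0, 0, 0], [0, 0, 0]], [[0, 0, 0], [0, 0, 0]], [[0, 0, 0], [0, 0, 0]], [[0, 0, 0], [0, 0, 0]], [[0, 0, 0.02], [0, 0, 0]], [[0, 0, 0.04], [0, 0, 0]], [[0, 0, 0.05], [0, 0, 0]], [[0, 0, 0.05], [0, 0, 0]]], "hand": 0.5}}

```text
time: 26.9
ee_pos: [0.4895, 0.1656, 0.1925]
tool_rot: [[-0.005, 1.0, -0.001], [1.0, 0.005, -0.0], [-0.0, -0.001, -1.0]]
wrist_force: [0.5, 0.4, 0.7]
gripper_width: 0.0467
```

>>> {"fn": "arm_command", "kwargs": {"moves": [[[0, -0.05, 0.01], [0, 0, 0]], [[0, -0.05, 0.01], [0, 0, 0]], [[0, -0.05, 0], [0, 0, 0]], [[0, -0.05, 0], [0, 0, 0]], [[0, -0.05, 0], [0, 0, 0]], [[0, -0.05, 0], [0, 0, 0]], [[0, 0, 0], [0, 0, 0]], [[0, 0, 0], [0, 0, 0]]]}}

```text
time: 27.9
ee_pos: [0.4896, -0.1337, 0.211]
tool_rot: [[-0.005, 1.0, -0.0], [1.0, 0.005, 0.001], [0.001, -0.0, -1.0]]
wrist_force: [0.1, 0.9, 0.5]
gripper_width: 0.0468
```

```bash
python3 - <<'E'
from h import *
c=grab("top","pics/t9.png"); a=c["color"][185:300,145:265,::-1]
s=grab("side","pics/s9.png"); b=s["color"][130:250,160:310,::-1]
d=s["color"][215:395,260:490,::-1]
f=lambda i,k:cv2.resize(i,k,interpolation=cv2.INTER_CUBIC)
cv2.imwrite("pics/f.png",np.hstack([f(a,(360,345)),f(b,(431,345))]))
cv2.imwrite("pics/g.png",np.hstack([f(d,(575,450))]))
print(get_obs()['wrist_force'],get_obs()['ee_pos'])
E
```

```text
[ 0.28132075 -0.7892393  -0.09849813] [ 0.48984733 -0.13272159  0.2109575 ]
```

View pics/f.png

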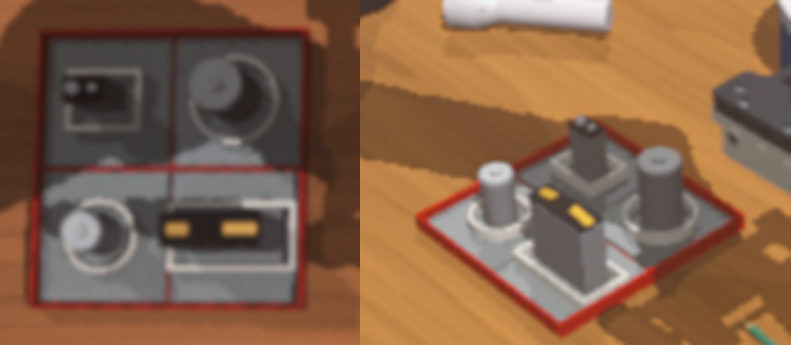

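View pics/g.png

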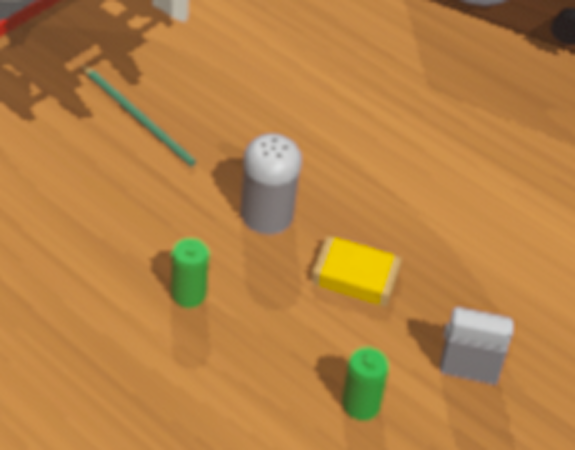

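All four stand in their pockets, and the shaker, lighter and greens have not moved. As a seating check I measure the tops, assuming each battery rests on the pocket floor.

```bash
python3 - <<'E'
from h import *
np.set_printoptions(precision=4,suppress=True)
T=load("pics/t9.npy");S=load("pics/s9.npy")
t=lambda x,y,z:pix2w(T,(x+.5)/3-.5+145,(y+.5)/3-.5+185,z)
s=lambda x,y,z:pix2w(S,(x-360+.5)/2.873-.5+160,(y+.5)/2.875-.5+130,z)
for n,a,b,z in(("D",(215,85),(660,161),.0645),("C",(80,232),(496,174),.0535),("snap1",(71,88),(579,121),.0545),("snap2",(92,88),(592,126),.0545),("f1",(176,229),(547,193),.072),("f2",(240,229),(581,214),.072)): print(n,t(*a,z),s(*b,z))
E
```

```text
D [0.5788 0.165  0.0645] [0.5783 0.1626 0.0645]
C [0.4904 0.2505 0.0535] [0.4894 0.2479 0.0535]
snap1 [0.5798 0.2585 0.0545] [0.5767 0.2569 0.0545]
snap2 [0.5796 0.2451 0.0545] [0.5796 0.2446 0.0545]
f1 [0.4909 0.185  0.072 ] [0.4881 0.1825 0.072 ]
f2 [0.4907 0.1462 0.072 ] [0.49   0.1464 0.072 ]
```

Both views agree to about 3 mm with the tops at floor-seated height, and all four are centred. I hand in.

```bash
python3 -c "
from h import *
print(order.finish_job(),get_obs()['time'])"
```

```text
the job is handed in; nothing more can be done
the job is handed in; nothing more can be done
```

All four batteries are in the tin, upright with terminals up, each in its matching pocket. I placed them in the order D cell, C cell, snap block, flat pack, and handed in at about 28 s of the 102 s allowed.

- **Placement:** in the last top and side pictures, the battery tops lie within about 3 mm of the pocket centres when taken at floor-seated height. The two cameras agree with each other to about 3 mm, so a millimetre or two of seating error would not show up.
- **Left alone:** the shaker, the lighter and both green look-alikes still stand where they were.
- **Forces:** the wrist force never read above about 8 N at the end of a move. No check failed.

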